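Tilt the welding jig to 45 degrees and bolt it there

TASK

Swing the tilting jig's table over to 45 degrees, so that it faces away from you and the open corner of the tacked bracket points straight up for welding. Then push the lock pin fully home in the 45-degree hole and swing the pin's handle fully down, so that the pin cannot back out. The bracket is only tacked, so do not push or lean on it, and leave the things lying around the jig where they are.

Things in the scene. Friction and masses are not known exactly. Their poses are not given: they have to be found in the camera images.
- jig: Tilting jig's grey fixed frame on the bench: foot 220 x 310 x 15 mm, an upright plate at each end, outer faces at y = +118 (64 mm wide at the top, z = 260) and y = -118 mm (top at 175). Origin: centre of the foot's underside. x points away from the robot (turned up to 0.25 rad), y along the trunnion axis (at x = 0, z = 150 mm), z up. Lock pin on the +y end, tilt lever on the -y end; the table hangs between
- tilt (a joint): Tilt of the swinging table (170 x 180 mm), rad: 0 = level, positive = its face leans away from the robot (jig +x), 0.785 = 45 degrees, the angle wanted. Range -0.5 to 1.65; starts between -0.36 and 0.36. Nearly balanced, with stiff bearings (about 0.6 N m): it stays where it is left and takes 4 to 6 N at the lever's ball
- lever_ball (a point): Centre of the black ball, 34 mm across, on the tilt lever: a 14 mm rod standing up from the trunnion axis at jig y = -158 mm, 40 mm outside the right upright. Ball centre at jig x = 150 sin(tilt - 0.25), z = 150 + 150 cos(tilt - 0.25) mm: leaning to the robot when the table is level. Pushing it away from the robot raises the tilt
- hole_45 (a point): Centre of the 45-degree hole, on the outer face (jig y = 100 mm) of the index plate: a half-round 10 mm plate swinging with the table inside the left upright, with 20 mm holes on an 80 mm radius, one per 22.5 degrees of tilt from -22.5 to 90. At the right tilt this hole is on the pin's axis. Within about 4 mm (3 degrees) the pin's round nose enters and draws the plate into line
- pin_hole_axis (a point): Fixed point on the lock pin's axis in the left upright's outer face: jig x = 0, y = 118, z = 230 mm. The pin slides along jig y in a dark square-tube housing, 36 x 36 mm, that reaches 80 mm outward (+y) from here
- pin (a joint): How far the lock pin is pushed in, m: 0 = drawn, 0.034 = fully home (starts 0 to 0.005). An 18 mm pin with a round nose, captive in its housing. It takes about 3 N, up to 15 N while it draws the plate into line, stays where it is left, and is blocked after about 0.010 to 0.015 when no hole is in line
- pin_knob (a point): Middle of the flat outer end of the pin's black knob, 34 mm across: push here towards the jig (jig -y). On the pin's axis, z = 230 mm; at jig y = 254 mm with the pin drawn, 220 mm with it home. Nothing stands above it
- handle (a joint): Angle of the pin's bolt handle about the pin's axis, rad: 0 = level, pointing at the robot (jig -x); negative = up; positive = down; 0.55 = fully down (stop). Starts raised, between -0.8 and -0.5, and stays where it is left (0.1 N m). The housing's slot lets it go down past about -0.4 only with the pin home; once down, the slot's edge keeps the pin in
- handle_ball (a point): Centre of the black ball, 26 mm across, on the handle, a 10 mm rod square to the pin; ball centre 70 mm from the pin's axis, 70 sin(handle) below it. Handle and ball travel with the pin: at jig y = 184 mm with the pin drawn, 150 mm with it home (32 mm outside the upright)
- bracket: The work: an L-shaped bracket of 8 mm aluminium plate, foot 110 x 108 mm clamped on the table, upright plate 90 mm wide and 66 mm high near the foot's edge away from the robot. Origin on the trunnion axis in the middle of the jig, axes as the jig's when level. Only tacked: do not push on it
- mallet: Bystander: mallet, 246 mm long, head 52 mm across and 112 mm wide, lying on the bench on the lever side of the jig. Origin on the bench, near the middle of its length; handle to its -x
- bar_clamp: Bystander: steel bar clamp, 300 mm long, 22 mm high, lying on the bench behind the jig. Origin on the bench, under the middle of its bar, which runs along its x
- offcut: Bystander: length of aluminium angle, 180 x 40 x 40 mm, lying on the bench below the pin. Origin under the middle of its flat leg, x along it
- water_bottle: Bystander: clear water bottle, 64 mm across and 210 mm tall, standing on the bench beyond the pin's end of the jig. Origin at the centre of its base

How it is judged:
On the way, in this order (a step that is already met when the one before it is completed fails the run):
1. the table is swung to about 45 degrees (within 7) (value of joint tilt between 0.665 and 0.905 rad), for 0.2 s.
2. the lock pin is home in the 45-degree hole (value of joint tilt between 0.75 and 0.82 rad and value of joint pin above 0.0305 m), for 0.2 s.
3. the pin's handle is swung down (all of step 2 and value of joint handle above 0.35 rad), for 0.2 s.
At the end, for the whole second after the job is handed in: The table is at rest at 45 degrees (within 2 degrees), the lock pin is home in that hole (pushed in at least 30.5 of 34 mm) and its handle is at rest, swung down at least 0.35 rad (20 degrees) below level (all of step 3 and velocity of joint tilt between -0.05 and 0.05 rad/s and velocity of joint handle between -0.1 and 0.1 rad/s); the robot touches nothing.
It fails at once if the tacked bracket is pushed with more than 8 N (contact force between bracket and the fingers above 8 N or contact force between bracket and the arm above 8 N).
It fails at once if a thing lying around the jig is moved more than 30 mm or knocked over (distance of any of mallet, bar_clamp, offcut, water_bottle from where it was at the start of the episode above 0.03 m or angle between water_bottle's own z axis and vertical above 0.5 rad).
It also fails if it takes over 58 s, if anything falls off the work surface, if the arm or the gripper's body presses on something with over 40 N, if the wrist force passes 120 N, or if a joint passes its speed limit or range.

ROBOT

A 6-joint arm with a two-finger parallel gripper is mounted at the origin on the work surface. World frame = base frame: x ahead of the robot, y to its left, z up, the work surface at z = 0. Lengths are in m, angles in rad, forces in N, time in s.
With the tool pointing down it reaches from about 0.35 to 0.775 m from the base axis. Payload 7.3 kg.
Tool frame: the origin (TCP) lies at the very end of the fingers, on their centre line; the grasp point (between the pads) lies 19 mm behind it; z points along the fingers, y is the direction in which the jaws open and shut (so a half turn about z gives the same grasp; the last joint's range is limited). The gripper opens to 92 mm and grips with 3 to 60 N. Pads are 19 mm wide; open, the fingers measure 130 mm over their backs; the gripper's body (75 mm by 190 mm) begins 47 mm behind the grasp point.
Start: joints at [-1.27, 0.342, 1.524, -0, 1.275, -0.146], TCP at [0.227, -0.473, 0.227] pointing down, gripper open.
Joint ranges: [-2.53, 2.53], [-0.77, 2.02], [0.04, 2.7], [-1, 4.14], [0.28, 2.66], [-3.11, 3.11]. Speed limits (rad/s): [2.57, 2.57, 3.14, 3.14, 3.14, 3.14].

INTERFACE

Orientations are given as [roll, pitch, yaw] about the fixed x, y, z axes, in that order (R = Rz(yaw) Ry(pitch) Rx(roll)).
In Python, from cell import monitor, eyes, order gives the robot as it stands. The module is installed in compiled form; this text tells all that it offers.
- The arm moves only by the tool carry_out, never from a script. Its argument "targets" is a list of rows, each a list of 2 entries, a list of its own where there are three numbers: the shift along the tool's x, y, z in m, then the turn about the tool's z in rad. In form: [[[dx, dy, dz], twist], ...]. A call has 1 to 10 rows; each row shifts and turns the pose as measured when the row begins, along the tool's axes as they then stand; what a row does not reach is not made up. A row lasts 1/8 s, in which the tool goes at most 62.5 mm and 10.7 degrees, less where a joint would pass 70% of its speed; a pose out of reach is approached as far as the arm can. A call is refused whole if a number of a shift passes 0.0625 or a number of a turn 0.188, either way. A call with a gripper value outside its range is refused whole. "fingers" is the closure, from 0 (fully open) to 1 (shut), set as the call begins (left out, the last holds). The fingers move at their own pace and stop on an object; "grip_force" is the grip in N (left out, the last holds). Time passes only in rows, so rows that do not move let the fingers close. It gives the time, the measured TCP pose, the force and the opening at its end, in the units of the state.
- monitor.observe(): the state, without advancing time (a new reading comes with each control period).
- eyes.read_camera(name): name is "side" or "top" or "wrist"; returns the picture (480x640x3 uint8, red, green, blue); there is no depth.
- eyes.camera_info(name): a dict with "K" (3x3 intrinsics, pixels), "rvec" (rotation vector, rad) and "tvec" (3), from world to camera coordinates, as OpenCV has them. Camera axes: x right, y down, z forward; pixel columns grow to the right and rows downward; lengths in m; the calibration is good to about 2 mm. A picture is of the moment at which its call begins: read the wrist's pose just before it. camera_info takes no time and is no camera call; for the wrist camera it gives the pose at the moment of the call.
- order.hand_in(): hands the job in, once; it reports no verdict.
The state is a dict: "time": time; "qpos": joint angles; "qvel": joint speeds; "joint_efforts": joint torques, N m; "tool_pos": TCP position; "tool_rot": TCP orientation; "contact_force": force on the tool from outside, world axes, zero at the start; "torque": the same for the moment, N m; "opening": finger opening in m.
Only numpy, scipy, OpenCV 4.12 (cv2) and the standard library are available. Lean on these libraries where they do the work, as an engineer would, in place of code of your own. Each camera call takes 0.05 s, during which the arm holds its last target.

## Working session

There is one attempt and no reset: what is moved stays moved. The work goes in short steps, Python scripts to look and compute and a tool call to move; the robot and the scene stay as the last step left them, time stands still between calls to the robot, and variables do not carry over. Pictures are saved under pics/ and viewed, and the job is handed in when it is done.

Besides the shell and the picture viewer there is one more tool, called after "Call:" as name(argument=value, ...) on one line, values as JSON. carry_out: Moves the arm, as the interface text tells. Its arguments: {"type":"object","properties":{"targets":{"type":"array","items":{"type":"array"}},"fingers":{"type":"number"},"grip_force":{"type":"number"}},"required":["targets"]}

```bash
mkdir -p pics
python3 - <<'E'
from cell import monitor, eyes, order
import cv2, numpy as np
s=monitor.observe()
for k,v in s.items(): print(k,np.round(v,4))
for n in ["side","top","wrist"]:
    i=eyes.camera_info(n); print(n,np.round(i["K"],1).tolist(),np.round(i["rvec"],4),np.round(i["tvec"],4))
    R=cv2.Rodrigues(np.array(i["rvec"]))[0]; print(" cam at",np.round(-R.T@np.array(i["tvec"]).ravel(),3), "fwd",np.round(R[2],3))
    im=eyes.read_camera(n); cv2.imwrite(f"pics/{n}0.png",im[:,:,::-1])
E
```

```text
time 0.0
qpos [-1.27    0.3427  1.525  -0.      1.2754 -0.146 ]
qvel [ 0.001  -0.0015 -0.0003 -0.0006 -0.     -0.0004]
joint_efforts [-3.80000e-03 -4.31263e+01 -2.44222e+01  7.15000e-02  5.60000e-02
 -1.00000e-04]
tool_pos [ 0.2267 -0.4731  0.226 ]
tool_rot [-3.1401e+00 -2.0000e-04  4.4680e-01]
contact_force [0.9772 0.5113 0.3932]
torque [-0.0056 -0.0366  0.0216]
opening 0.0918
side [[499.4, 0.0, 312.7], [0.0, 499.4, 236.8], [0.0, 0.0, 1.0]] [ 2.2263 -0.0894  0.0193] [-0.5728  0.2029  1.0989]
 cam at [ 0.533 -0.786  0.822] fwd [ 0.046  0.79  -0.611]
top [[565.6, 0.0, 317.9], [0.0, 565.6, 243.3], [0.0, 0.0, 1.0]] [ 2.223  -1.9895  0.2137] [-0.0665  0.5931  1.458 ]
 cam at [ 0.285 -0.026  1.549] fwd [ 0.205  0.017 -0.979]
wrist [[339.4, 0.0, 320.0], [0.0, 339.4, 233.7], [0.0, 0.0, 1.0]] [-2.4527  1.543   0.2191] [-0.5243 -0.0343  0.3906]
 cam at [ 0.295 -0.441  0.384] fwd [-0.249 -0.118 -0.961]
```

View pics/side0.png

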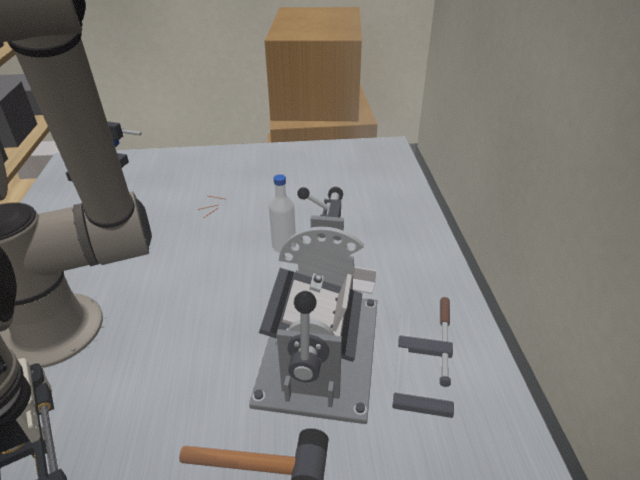

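View pics/top0.png

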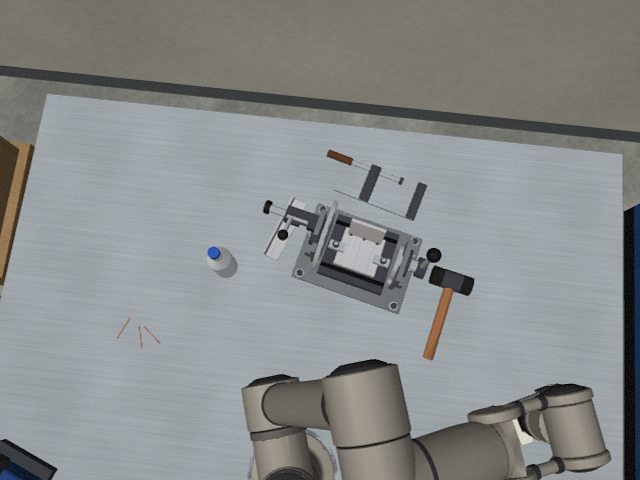

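View pics/wrist0.png

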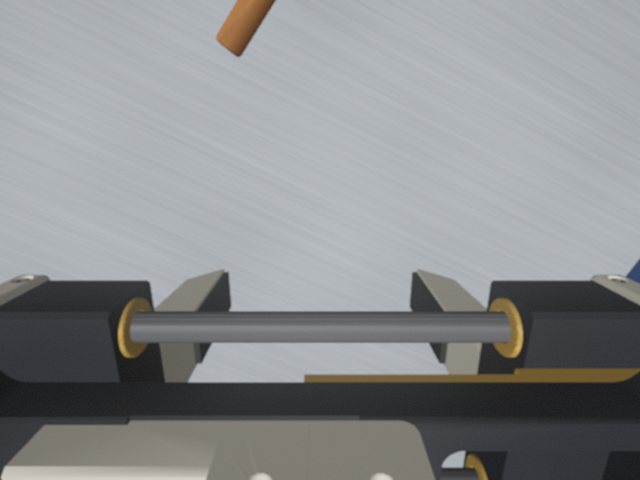

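The side view shows the jig centred near (320,330), with the lever ball at (305,302), the pin knob at (335,193) and the handle ball at (303,193). In the top view the lever ball is at (433,255), the knob at (267,207) and the handle ball at (283,235). Next I'll enlarge these areas and measure.

```bash
python3 - <<'E'
import cv2
a=cv2.imread("pics/top0.png")[140:370,200:490]; cv2.imwrite("pics/topc.png",cv2.resize(a,None,fx=2.6,fy=2.6,interpolation=cv2.INTER_CUBIC))
a=cv2.imread("pics/side0.png")[170:430,230:410]; cv2.imwrite("pics/sidec.png",cv2.resize(a,None,fx=2.3,fy=2.3,interpolation=cv2.INTER_CUBIC))
E
cat > h.py <<'E'
import numpy as np, cv2
from cell import monitor, eyes
def cam(n):
    i=eyes.camera_info(n); return np.array(i["K"]),cv2.Rodrigues(np.array(i["rvec"]))[0],np.array(i["tvec"]).ravel()
def ray(n,uv,c=None):
    K,R,t=c or cam(n); d=R.T@np.linalg.inv(K)@np.array([uv[0],uv[1],1.]); return -R.T@t,d/np.linalg.norm(d)
def onz(n,uv,z,c=None):
    o,d=ray(n,uv,c); return o+d*(z-o[2])/d[2]
def tri(n1,uv1,n2,uv2):
    o1,d1=ray(n1,uv1);o2,d2=ray(n2,uv2)
    s=np.linalg.lstsq(np.c_[d1,-d2],o2-o1,rcond=None)[0]
    p,q=o1+s[0]*d1,o2+s[1]*d2; return (p+q)/2,np.linalg.norm(p-q)
def proj(n,P,c=None):
    K,R,t=c or cam(n); p=K@(R@np.asarray(P)+t); return p[:2]/p[2]
def blobs(im,roi,thr=45,amin=30):
    x0,y0,x1,y1=roi; g=im[y0:y1,x0:x1].max(2); m=(g<thr).astype(np.uint8)
    n,l,s,c=cv2.connectedComponentsWithStats(m)
    return [(np.round(c[k]+[x0,y0],1).tolist(),s[k].tolist()) for k in range(1,n) if s[k,4]>=amin]
E
```

```text
(no output)
```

View pics/topc.png

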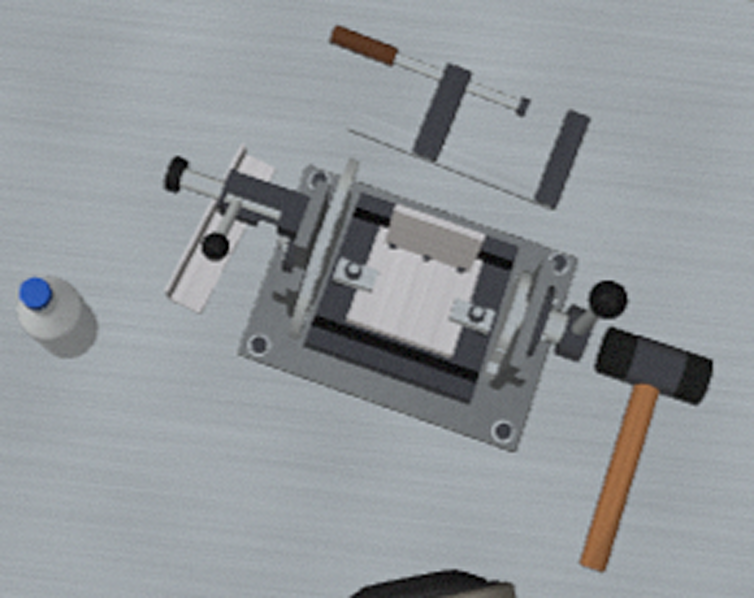

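View pics/sidec.png

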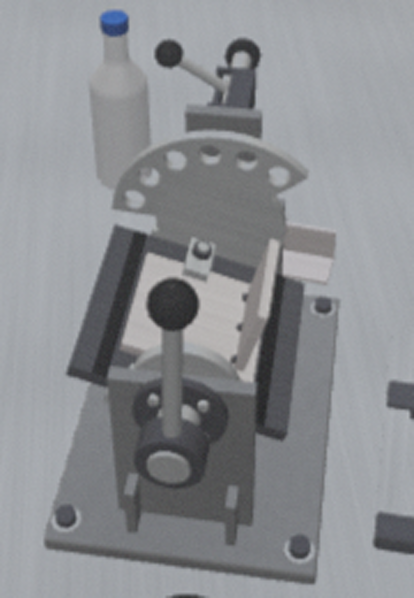

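Crop pixels, top (scale 2.6, offset 200,140): foot bolts at (318,180), (559,263), (503,431) and (259,345), lever ball (607,299), handle ball (215,246), knob (174,175). Side crop: lever ball (172,305), handle ball (169,53), knob (243,55).

Run:
```python
from h import *
T=lambda u,v:(u/2.6+200,v/2.6+140)
S=lambda u,v:(u/2.3+230,v/2.3+170)
im=cv2.imread("pics/top0.png"); print("top",[b for b in blobs(im,(255,195,300,250))+blobs(im,(420,245,445,265)) ])
im2=cv2.imread("pics/side0.png"); print("side",blobs(im2,(290,180,350,215),50)+blobs(im2,(290,285,325,320)))
b=[onz("top",T(*p),0.018) for p in [(318,180),(559,263),(503,431),(259,345)]]
b=np.array(b); c=b.mean(0); print("bolts",b.round(4).tolist(),"c",c.round(4))
ey=(b[0]+b[3]-b[1]-b[2]); print("len y",np.linalg.norm(ey[:2])/2, "yaw from y",np.arctan2(-ey[0],ey[1]))
ex=(b[0]+b[1]-b[2]-b[3]); print("len x",np.linalg.norm(ex[:2])/2,"yaw from x",np.arctan2(ex[1],ex[0]))
for n,a,d in [("lever",T(607,299),S(172,305)),("hball",T(215,246),S(169,53)),("knob",T(174,175),S(243,55))]:
    p,e=tri("top",a,"side",d); print(n,p.round(4),e.round(4))
```

```text
top [([267.0, 206.4], [9, 5, 8, 14, 64]), ([282.5, 234.1], [23, 35, 10, 10, 75]), ([433.5, 254.7], [7, 3, 14, 14, 153])]
side []
bolts [[0.7045, -0.0014, 0.018], [0.6421, -0.2666, 0.018], [0.4571, -0.222, 0.018], [0.5189, 0.0409, 0.018]] c [ 0.5806 -0.1123  0.018 ]
len y 0.27128142222220114 yaw from y -0.2308561984705057
len x 0.19030244466839924 yaw from x -0.23027511804033252
lever [ 0.5491 -0.2663  0.2993] 0.0002
hball [0.5656 0.0795 0.2672] 0.0007
knob [0.6373 0.1288 0.2287] 0.0014
```

Jig centre is (0.581,-0.112) with yaw -0.230. The lever ball gives tilt about 0.28 and the handle ball gives about -0.56. I'll lift and turn so the jaws lie along jig x (tool yaw 1.34).

Call:
carry_out(targets=[[[0, 0, -0.05], -0.18], [[0, 0, -0.05], -0.18], [[0, 0, -0.03], -0.18], [[0, 0, 0], -0.18], [[0, 0, 0], -0.17], [[0, 0, 0], 0]], fingers=0)

```text
time: 0.9
tool_pos: [0.2266, -0.4725, 0.3585]
tool_rot: [-3.139, -0.005, 1.363]
contact_force: [0.0, 0.9, 0.0]
opening: 0.0915
```

```bash
cat > m.py <<'E'
from h import *
from scipy.spatial.transform import Rotation as Ro
C=np.array([.5806,-.1123,0]);Y=-.2305
ex=np.array([np.cos(Y),np.sin(Y),0]);ey=np.array([-np.sin(Y),np.cos(Y),0])
def J(x,y,z): return C+x*ex+y*ey+np.array([0,0,z])
def toj(p): d=np.array(p)-C; return np.round([d@ex,d@ey,d[2]],4)
def to(P):
    s=monitor.observe();R=Ro.from_euler('xyz',s["tool_rot"]).as_matrix()
    return np.round(R.T@(np.array(P)-s["tool_pos"]),4)
def st():
    s=monitor.observe(); print("t",round(float(s["time"]),2),"jig",toj(s["tool_pos"]),"rot",np.round(s["tool_rot"],3),"F",np.round(s["contact_force"],1),"op",np.round(s["opening"],4),"q",np.round(s["qpos"],2)); return s
E
python3 -c "
from m import *
st(); print(to(J(.0047,-.158,.36)))"
```

```text
t 0.9 jig [-0.2624 -0.4316  0.3585] rot [-3.139 -0.005  1.363] F [0.  0.9 0. ] op 0.0915 q [-1.27  0.28  1.26  0.    1.61 -1.06]
[ 0.2673  0.2733 -0.0009]
```

Call:
carry_out(targets=[[[0.033, 0.034, 0], 0.023], [[0.033, 0.034, 0], 0], [[0.033, 0.034, 0], 0], [[0.033, 0.034, 0], 0], [[0.033, 0.034, 0], 0], [[0.033, 0.034, 0], 0], [[0.033, 0.034, 0], 0], [[0.025, 0.025, 0], 0], [[0, 0, 0], 0]])

```text
time: 2.02
tool_pos: [0.5523, -0.2817, 0.3537]
tool_rot: [-3.131, -0.009, 1.299]
contact_force: [0.1, -0.7, 0.5]
opening: 0.0917
```

```bash
python3 -c "
from m import *
st(); print(to(J(.0047,-.158,.36)))
im=eyes.read_camera('wrist'); cv2.imwrite('pics/w1.png',im[:,:,::-1]); print(proj('wrist',J(.0047,-.158,.2993)))"
```

```text
t 2.02 jig [ 0.0111 -0.1713  0.3537] rot [-3.131 -0.009  1.299] F [ 0.1 -0.7  0.5] op 0.0917 q [-0.6   0.49  0.96  0.    1.71 -0.32]
[ 0.0131 -0.0071 -0.0061]
[310.63649257 233.83793904]
```

View pics/w1.png

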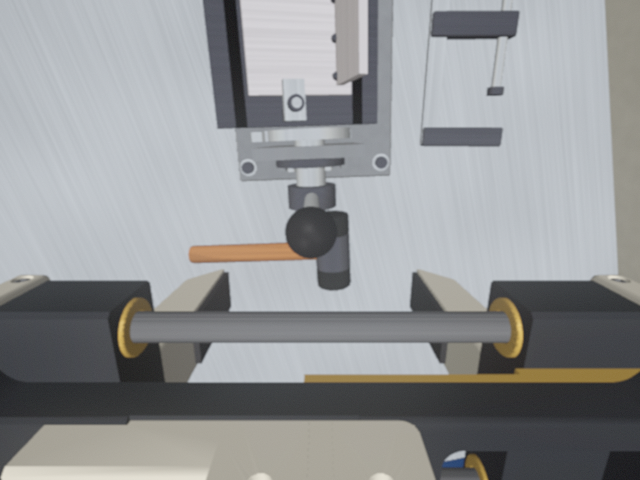

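The wrist view shows the lever ball at (311,231). My estimate predicted (310.6,233.8), so the pose holds. I'll centre over the ball and go down around it.

Call:
carry_out(targets=[[[0.013, -0.007, 0], -0.041], [[0, 0, 0], 0], [[0, 0, 0.03], 0], [[0, 0, 0.03], 0], [[0, 0, 0.015], 0], [[0, 0, 0], 0]])

```text
time: 2.82
tool_pos: [0.5426, -0.2698, 0.2798]
tool_rot: [-3.134, -0.006, 1.331]
contact_force: [-0.8, 1.0, -0.0]
opening: 0.0919
```

```bash
python3 -c "
from m import *
st(); print(to(J(.0047,-.158,.278)))"
```

```text
t 2.83 jig [-0.001  -0.162   0.2798] rot [-3.134 -0.006  1.331] F [-0.8  1.  -0. ] op 0.0919 q [-0.59  0.47  1.18  0.    1.5  -0.35]
[0.0041 0.0056 0.0018]
```

Call:
carry_out(targets=[[[0.004, 0.006, 0.002], 0], [[0, 0, 0], 0], [[0, 0, 0], 0], [[0, 0, 0], 0], [[0, 0, 0], 0], [[0, 0, 0], 0], [[0, 0, 0], 0], [[0, 0, 0], 0]], fingers=1, grip_force=10)

```text
time: 3.82
tool_pos: [0.5499, -0.2681, 0.281]
tool_rot: [-3.138, -0.004, 1.33]
contact_force: [-0.1, -0.8, 0.3]
opening: 0.033
```

```bash
python3 -c "
from m import *
st(); print(to(J(.0047,-.158,.278)))"
```

```text
t 3.83 jig [ 0.0057 -0.1587  0.281 ] rot [-3.138 -0.004  1.33 ] F [-0.1 -0.8  0.3] op 0.033 q [-0.58  0.48  1.16  0.    1.5  -0.34]
[ 0.0007 -0.001   0.003 ]
```

Call:
carry_out(targets=[[[0, 0.008, 0.001], 0], [[0, 0.008, 0.001], 0], [[0, 0.008, 0.001], 0], [[0, 0.008, 0.0015], 0], [[0, 0.008, 0.002], 0], [[0, 0.008, 0.0025], 0], [[0, 0.008, 0.003], 0], [[0, 0.008, 0.0035], 0], [[0, 0, 0], 0]])

```text
time: 4.95
tool_pos: [0.6066, -0.2827, 0.2675]
tool_rot: [-3.121, -0.003, 1.328]
contact_force: [3.7, -1.3, -1.2]
opening: 0.0331
```

```bash
python3 -c "
from m import *
st(); print(to(J(.0765,-.158,.260)))"
```

```text
t 4.95 jig [ 0.0643 -0.1599  0.2675] rot [-3.121e+00 -3.000e-03  1.328e+00] F [ 3.7 -1.3 -1.2] op 0.0331 q [-0.55  0.62  0.97 -0.    1.58 -0.31]
[0.0021 0.0124 0.0073]
```

Call:
carry_out(targets=[[[0.001, 0.006, 0.0035], 0], [[0.001, 0.006, 0.0035], 0], [[0, 0, 0], 0], [[0, 0, 0], 0]])

```text
time: 5.45
tool_pos: [0.6174, -0.2851, 0.2614]
tool_rot: [-3.12, 0.0, 1.327]
contact_force: [-2.1, 0.4, 2.1]
opening: 0.0333
```

```bash
python3 -c "
from m import *
st(); print(to(J(.0765,-.158,.260)))
for n in ['top','side']:
  im=eyes.read_camera(n); cv2.imwrite(f'pics/{n}1.png',im[:,:,::-1])
  print(proj(n,J(.0566,.1,.15+.0566)), proj(n,J(0,.1,.23)), proj(n,J(.0765,-.158,.279)))
a=cv2.imread('pics/side1.png')[170:430,230:410]; cv2.imwrite('pics/sidec1.png',cv2.resize(a,None,fx=2.3,fy=2.3,interpolation=cv2.INTER_CUBIC))
a=cv2.imread('pics/top1.png')[140:370,200:490]; cv2.imwrite('pics/topc1.png',cv2.resize(a,None,fx=2.6,fy=2.6,interpolation=cv2.INTER_CUBIC))
"
```

```text
t 5.45 jig [ 0.0753 -0.1598  0.2614] rot [-3.12   0.     1.327] F [-2.1  0.4  2.1] op 0.0333 q [-0.54  0.64  0.93 -0.01  1.59 -0.3 ]
[0.0018 0.0012 0.0014]
[332.02868526 207.99995094] [324.55670646 226.85825018] [441.18855796 227.97065137]
[354.56350332 246.08999902] [325.98733849 234.25593625] [353.42527155 317.8022215 ]
```

View pics/sidec1.png

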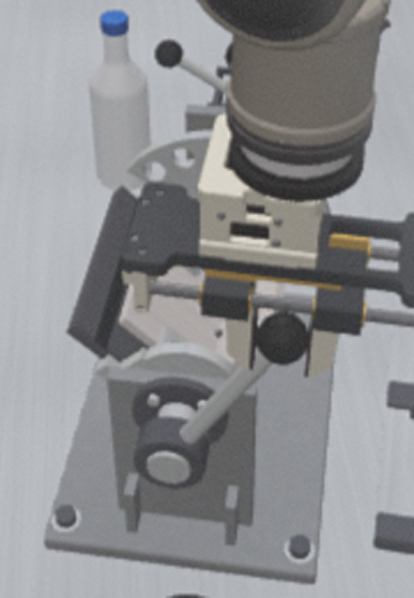

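View pics/topc1.png

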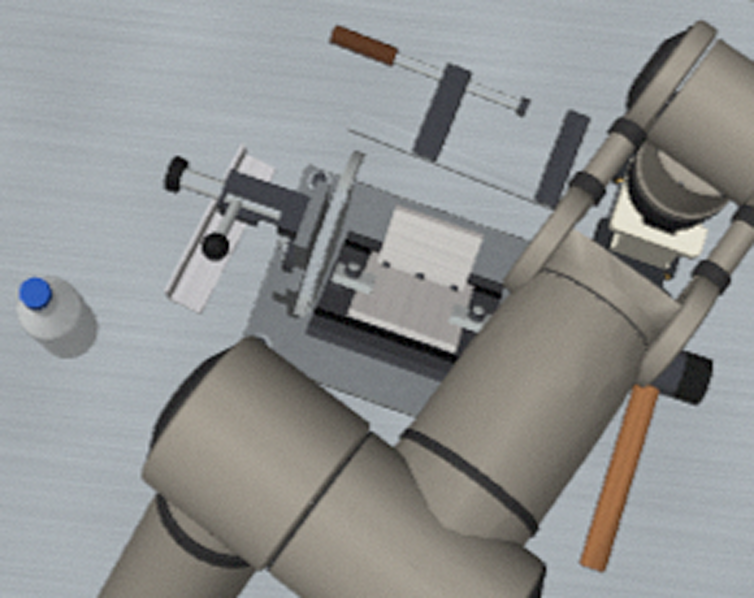

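The lever ball in the side view is at (352.6,316.5) against (353.4,317.8) expected for 45°, so the tilt is right. I'll release and rise.

Call:
carry_out(targets=[[[0, 0, 0], 0], [[0, 0, 0], 0], [[0, 0, 0], 0], [[0, 0, 0], 0], [[0, 0, 0], 0], [[0, 0, -0.04], 0], [[0, 0, -0.05], 0], [[0, 0, -0.02], 0], [[0, 0, 0], 0]], fingers=0)

```text
time: 6.68
tool_pos: [0.6198, -0.2852, 0.3731]
tool_rot: [-3.119, -0.001, 1.327]
contact_force: [-0.2, 0.6, -0.3]
opening: 0.0918
```

```bash
python3 -c "
from m import *
st(); print('to above knob',to(J(0,.285,.37)))
im=eyes.read_camera('side'); cv2.imwrite('pics/side2.png',im[:,:,::-1])
im=im[:,:,::-1]
print(blobs(im,(335,300,375,335)))
print(proj('side',J(.0765,-.158,.279)))
for cap in ['bottle']:
  print(toj(tri('top',(213,253),'side',(280,181))[0]))
a=im[170:430,230:410]; cv2.imwrite('pics/sidec2.png',cv2.resize(a,None,fx=2.3,fy=2.3,interpolation=cv2.INTER_CUBIC))
"
```

```text
t 6.67 jig [ 0.0777 -0.1594  0.3731] rot [-3.119e+00 -1.000e-03  1.327e+00] F [-0.2  0.6 -0.3] op 0.0918 q [-0.54  0.66  0.62 -0.01  1.89 -0.3 ]
to above knob [ 0.4433 -0.0835  0.0055]
[]
[353.42527155 317.8022215 ]
[-0.1446  0.3362  0.1969]
```

View pics/sidec2.png

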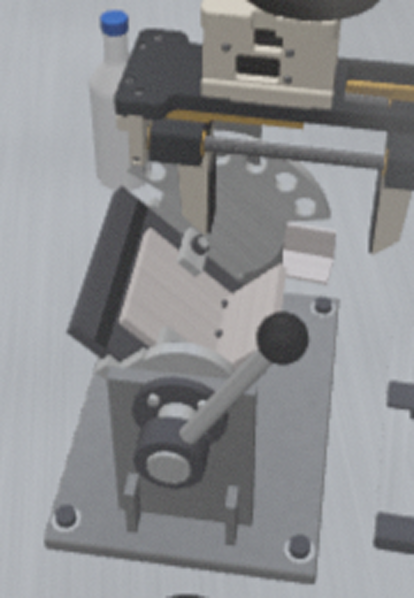

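The table stays at 45° with the ball still at (352,317). I'll cross over at height to just outside the pin knob, shutting the fingers on the way.

Call:
carry_out(targets=[[[0.02, -0.004, 0], 0], [[0.045, -0.008, 0], 0], [[0.045, -0.008, 0], 0], [[0.045, -0.008, 0], 0], [[0.045, -0.008, 0], 0], [[0.045, -0.008, 0], 0], [[0.045, -0.008, 0], 0], [[0.045, -0.008, 0], 0], [[0.045, -0.008, 0], 0], [[0.02, -0.008, 0], 0]], fingers=1, grip_force=20)

```text
time: 7.98
tool_pos: [0.635, 0.1456, 0.3619]
tool_rot: [-3.092, -0.004, 1.33]
contact_force: [0.5, -0.7, 0.1]
opening: 0.0011
```

```bash
python3 -c "
from m import *
st(); print('to above knob',to(J(0,.285,.37)))
im=eyes.read_camera('wrist'); cv2.imwrite('pics/w2.png',im[:,:,::-1])
print(proj('wrist',J(0,.254,.23)))"
```

```text
t 7.97 jig [-0.0059  0.2635  0.3619] rot [-3.092 -0.004  1.33 ] F [ 0.5 -0.7  0.1] op 0.0011 q [0.1  0.59 0.77 0.02 1.83 0.34]
to above knob [ 0.0216  0.0053 -0.0083]
[334.69406592 237.50487307]
```

View pics/w2.png

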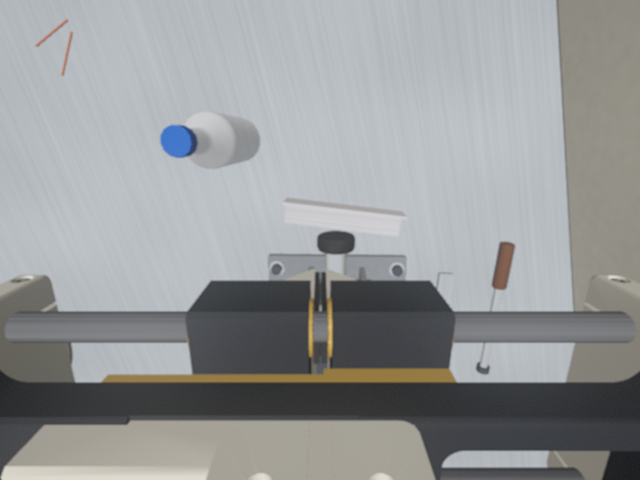

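Knob outer face is at (336,237), as predicted (335,237.5). I'll go just beyond it and descend.

Call:
carry_out(targets=[[[0.022, 0.005, 0], 0], [[0, 0, 0], 0], [[0, 0, 0.04], 0], [[0, 0, 0.04], 0], [[0, 0, 0.04], 0], [[0, 0, 0.028], 0], [[0, 0, 0], 0]])

```text
time: 8.9
tool_pos: [0.6336, 0.1638, 0.2092]
tool_rot: [-3.09, -0.001, 1.327]
contact_force: [0.1, -0.3, 0.7]
opening: 0.0004
```

```bash
python3 -c "
from m import *
st(); print('to pre',to(J(0,.27,.212)))
im=eyes.read_camera('wrist'); cv2.imwrite('pics/w3.png',im[:,:,::-1])
print(proj('wrist',J(0,.254,.23)))"
```

```text
t 8.9 jig [-0.0115  0.2809  0.2092] rot [-3.090e+00 -1.000e-03  1.327e+00] F [ 0.1 -0.3  0.7] op 0.0004 q [0.13 0.63 1.1  0.02 1.46 0.37]
to pre [-0.0108  0.0115 -0.0034]
[340.24567439 359.50622994]
```

View pics/w3.png

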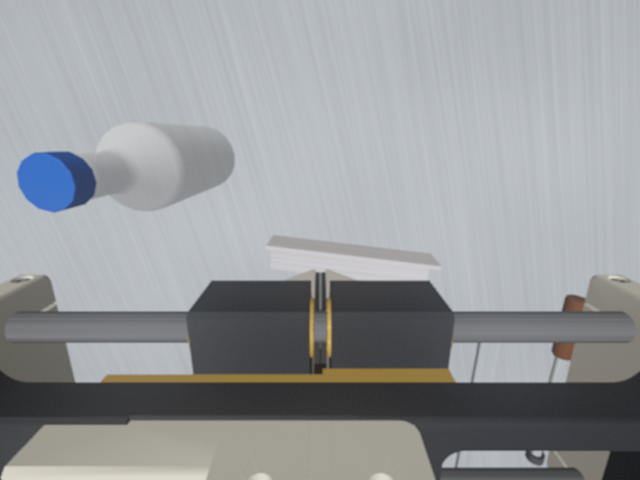

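Call:
carry_out(targets=[[[-0.008, 0.011, -0.002], 0], [[-0.008, 0, 0], 0], [[-0.008, 0, 0], 0], [[-0.008, 0, 0], 0], [[0, 0, 0], 0]])

```text
time: 9.57
tool_pos: [0.6396, 0.1277, 0.2169]
tool_rot: [-3.1, -0.006, 1.326]
contact_force: [0.1, 0.5, 0.0]
opening: 0.0006
```

```bash
python3 -c "
from m import *
st(); print('to home',to(J(0,.2295,.212)))"
```

```text
t 9.57 jig [0.0026 0.2471 0.2169] rot [-3.1   -0.006  1.326] F [0.1 0.5 0. ] op 0.0006 q [0.07 0.61 1.11 0.02 1.46 0.31]
to home [-0.0177 -0.0022  0.0049]
```

Call:
carry_out(targets=[[[-0.006, 0, 0.002], 0], [[-0.006, 0, 0.002], 0], [[-0.006, 0, 0], 0], [[0, 0, 0], 0]])

```text
time: 10.07
tool_pos: [0.6366, 0.1146, 0.2142]
tool_rot: [-3.105, -0.016, 1.329]
contact_force: [0.3, -0.2, 0.5]
opening: 0.0004
```

```bash
python3 -c "
from m import *
st(); print('to home',to(J(0,.2295,.212)))
for n in ['top','side']:
  im=eyes.read_camera(n); cv2.imwrite(f'pics/{n}3.png',im[:,:,::-1])
a=cv2.imread('pics/side3.png')[150:330,230:430]; cv2.imwrite('pics/sidec3.png',cv2.resize(a,None,fx=3,fy=3,interpolation=cv2.INTER_CUBIC))
a=cv2.imread('pics/top3.png')[160:300,220:400]; cv2.imwrite('pics/topc3.png',cv2.resize(a,None,fx=4,fy=4,interpolation=cv2.INTER_CUBIC))
"
```

```text
t 10.07 jig [0.0027 0.2337 0.2142] rot [-3.105 -0.016  1.329] F [ 0.3 -0.2  0.5] op 0.0004 q [0.05 0.6  1.14 0.03 1.43 0.28]
to home [-0.0042 -0.0026  0.0022]
```

View pics/sidec3.png

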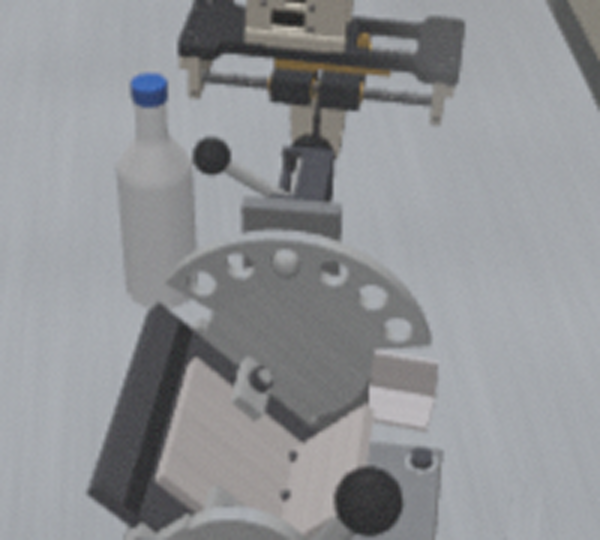

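View pics/topc3.png

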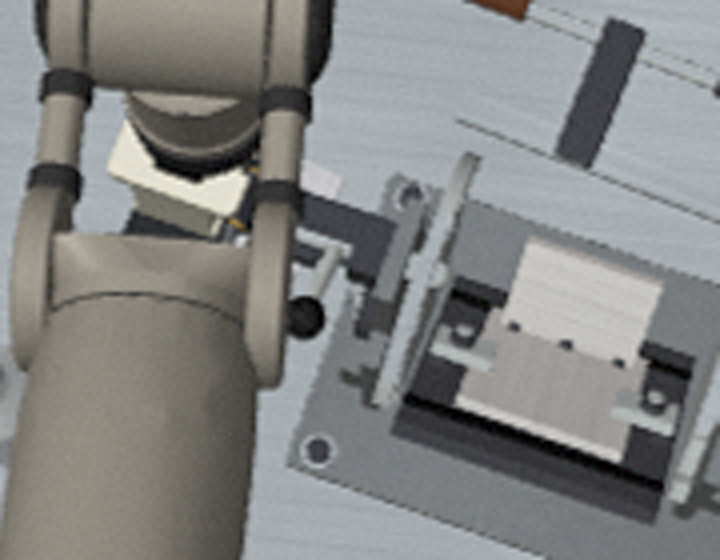

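The pin nose fills the third hole at (285,262) in the side crop, with two holes left on the robot side (67.5° and 90°). That makes it the 45° hole. I'll push it fully home.

Call:
carry_out(targets=[[[-0.003, 0, 0], 0], [[-0.003, 0, 0], 0], [[-0.003, 0, 0], 0]])

```text
time: 10.55
tool_pos: [0.6366, 0.1147, 0.2144]
tool_rot: [-3.108, -0.033, 1.333]
contact_force: [5.6, 14.5, -0.0]
opening: 0.0004
```

```bash
python3 -c "
from m import *
st()"
```

```text
t 10.55 jig [0.0027 0.2338 0.2144] rot [-3.108 -0.033  1.333] F [ 5.6 14.5 -0. ] op 0.0004 q [0.04 0.59 1.15 0.04 1.42 0.27]
```

```bash
python3 -c "
from m import *
print(toj(tri('top',(305/4+220,316/4+160),'side',(211/3+230,155/3+150))[0]), toj([0.5656,0.0795,0.2672]))
print(toj([0.5491,-.2663,.2993]),toj([0.6373,0.1288,0.2287]))"
```

```text
[-0.0584  0.1497  0.2683] [-0.0584  0.1833  0.2672]
[ 0.0045 -0.1571  0.2993] [1.000e-04 2.477e-01 2.287e-01]
```

The handle ball triangulates to jig y = 149.7 mm (150 when home) and the push met about 15 N, so the pin is home. I'll back off, rise, and move over the handle ball.

Call:
carry_out(targets=[[[0.02, 0, 0], 0], [[0.015, 0, 0], 0], [[0, 0, -0.05], 0], [[0, 0, -0.05], 0], [[0, 0, -0.02], 0], [[0, 0, 0], 0]])

```text
time: 11.3
tool_pos: [0.6474, 0.145, 0.336]
tool_rot: [-3.102, -0.024, 1.332]
contact_force: [0.2, 0.1, -0.2]
opening: 0.0002
```

```bash
python3 -c "
from m import *
st(); print(to(J(-.063,.153,.32)))"
```

```text
t 11.3 jig [0.0063 0.2657 0.336 ] rot [-3.102 -0.024  1.332] F [ 0.2  0.1 -0.2] op 0.0002 q [0.09 0.6  0.82 0.04 1.75 0.33]
[-0.1137 -0.0678  0.0159]
```

Call:
carry_out(targets=[[[-0.03, -0.018, 0], 0], [[-0.03, -0.018, 0], 0], [[-0.03, -0.018, 0], 0], [[-0.022, -0.013, 0.005], 0], [[0, 0, 0], 0]])

```text
time: 11.92
tool_pos: [0.5507, 0.0499, 0.3222]
tool_rot: [-3.089, -0.018, 1.332]
contact_force: [0.9, -0.4, -0.2]
opening: 0.0003
```

```bash
python3 -c "
from m import *
st(); print(to(J(-.063,.153,.285)))
im=eyes.read_camera('wrist'); cv2.imwrite('pics/w4.png',im[:,:,::-1])
print(proj('wrist',J(-.0584,.150,.268)))"
```

```text
t 11.93 jig [-0.0661  0.1511  0.3222] rot [-3.089 -0.018  1.332] F [ 0.9 -0.4 -0.2] op 0.0003 q [-0.06  0.37  1.22  0.03  1.6   0.17]
[0.0013 0.0051 0.037 ]
[334.32898769 258.07193122]
```

View pics/w4.png

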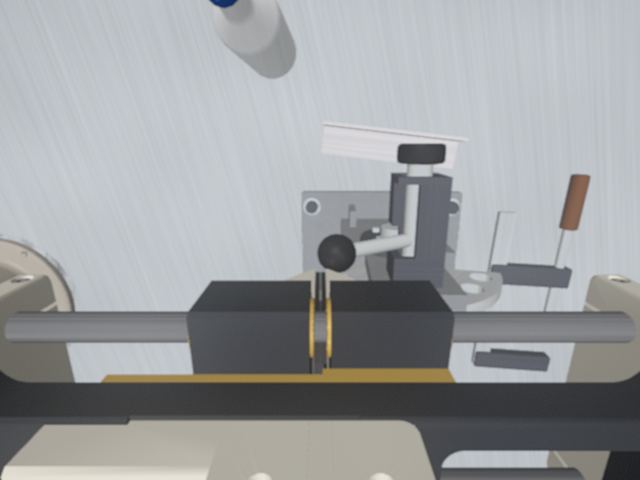

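The handle ball is at (337,252), near the predicted (334,258). I'll press down on it in small steps.

Call:
carry_out(targets=[[[0.003, 0.006, 0.015], 0], [[0, 0.001, 0.015], 0], [[0, 0.001, 0.012], 0], [[0, 0.001, 0.012], 0], [[0, 0.001, 0.012], 0], [[0, 0, 0], 0]])

```text
time: 12.72
tool_pos: [0.5612, 0.0562, 0.2481]
tool_rot: [-3.086, -0.018, 1.336]
contact_force: [0.4, 1.1, 0.2]
opening: 0.0003
```

```bash
python3 -c "
from m import *
st(); print(to(J(-.065,.153,.209)))"
```

```text
t 12.72 jig [-0.0574  0.1596  0.2481] rot [-3.086 -0.018  1.336] F [0.4 1.1 0.2] op 0.0003 q [-0.05  0.43  1.33  0.03  1.43  0.18]
[-0.0073 -0.0054  0.0393]
```

```bash
python3 -c "
from m import *
for n in ['top','side']:
  im=eyes.read_camera(n); cv2.imwrite(f'pics/{n}4.png',im[:,:,::-1])
a=cv2.imread('pics/side4.png')[150:330,230:430]; cv2.imwrite('pics/sidec4.png',cv2.resize(a,None,fx=3,fy=3,interpolation=cv2.INTER_CUBIC))
"
```

```text
(no output)
```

View pics/sidec4.png

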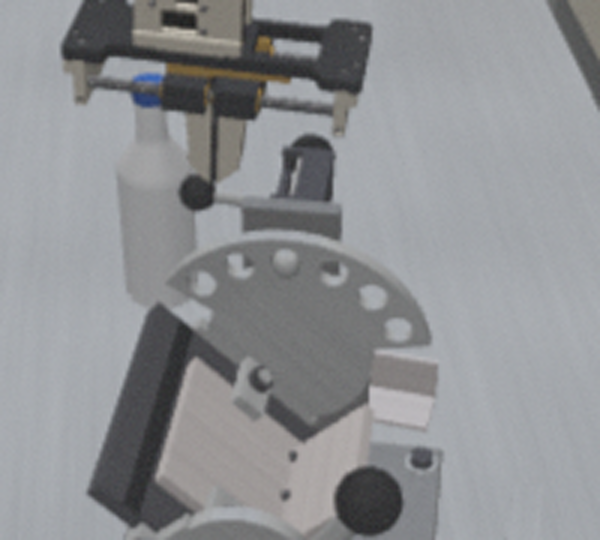

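The ball has gone down to (197,192) in the crop, so the handle is about level and past the slot's gate. I'll shift a little toward the ball's middle and keep pressing.

Call:
carry_out(targets=[[[-0.004, -0.004, 0], 0], [[-0.003, 0, 0.01], 0], [[0, 0, 0.01], 0], [[0, 0.002, 0.01], 0], [[0, 0.002, 0.008], 0], [[0, 0, 0], 0]])

```text
time: 13.58
tool_pos: [0.5584, 0.0496, 0.2097]
tool_rot: [-3.091, -0.018, 1.335]
contact_force: [-0.1, 0.4, 0.2]
opening: 0.0004
```

```bash
python3 -c "
from m import *
st(); print(to(J(-.062,.153,.206)))
im=eyes.read_camera('side'); cv2.imwrite('pics/side5.png',im[:,:,::-1])
a=cv2.imread('pics/side5.png')[150:330,230:430]; cv2.imwrite('pics/sidec5.png',cv2.resize(a,None,fx=3,fy=3,interpolation=cv2.INTER_CUBIC))
for h in (0,.35,.55): print(h,proj('side',J(-.07*np.cos(h),.15,.23-.07*np.sin(h))))
"
```

```text
t 13.57 jig [-0.0586  0.1525  0.2097] rot [-3.091 -0.018  1.335] F [-0.1  0.4  0.2] op 0.0004 q [-0.06  0.45  1.41  0.03  1.33  0.16]
[ 0.0004 -0.0033  0.0039]
0 [295.47405557 216.76077316]
0.35 [297.9321688  226.35334957]
0.55 [301.00852322 231.42946216]
```

View pics/sidec5.png

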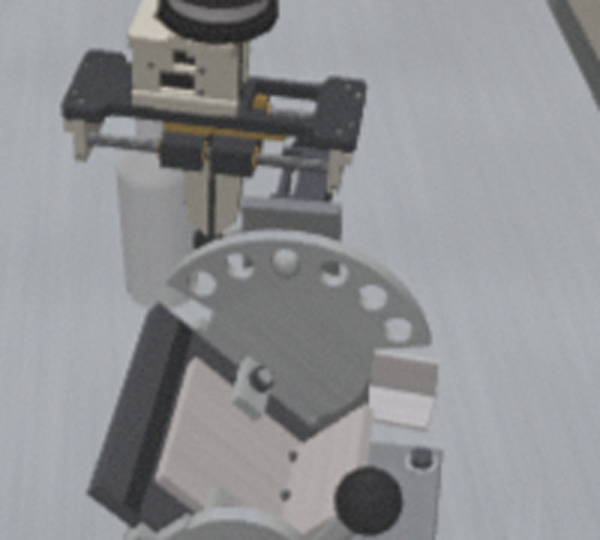

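Call:
carry_out(targets=[[[0, 0, 0.003], 0], [[0, 0, 0.003], 0]])

```text
time: 13.88
tool_pos: [0.5592, 0.0498, 0.2055]
tool_rot: [-3.094, -0.019, 1.335]
contact_force: [-3.7, -0.8, 16.6]
opening: 0.0002
```

```bash
python3 -c "
from m import *
st()"
```

```text
t 13.88 jig [-0.0579  0.1529  0.2055] rot [-3.094 -0.019  1.335] F [-3.7 -0.8 16.6] op 0.0002 q [-0.06  0.45  1.42  0.03  1.32  0.16]
```

The handle is at its stop: 17 N upward with the tip at z=0.2055. I'll lift straight off and check.

Call:
carry_out(targets=[[[0, 0, -0.02], 0], [[0, 0, -0.05], 0], [[0, 0, -0.06], 0], [[0, 0, -0.06], 0], [[-0.04, -0.04, -0.01], 0], [[-0.04, -0.06, 0], 0], [[0, -0.06, 0], 0], [[0, -0.06, 0], 0], [[0, 0, 0], 0], [[0, 0, 0], 0]])

```text
time: 15.12
tool_pos: [0.3361, 0.0185, 0.4196]
tool_rot: [-3.098, -0.018, 1.335]
contact_force: [0.6, -0.0, 0.3]
opening: 0.0003
```

```bash
python3 -c "
from m import *
st()
for n in ['top','side']:
  im=eyes.read_camera(n); cv2.imwrite(f'pics/{n}6.png',im[:,:,::-1])
a=cv2.imread('pics/side6.png')[150:350,230:430]; cv2.imwrite('pics/sidec6.png',cv2.resize(a,None,fx=3,fy=3,interpolation=cv2.INTER_CUBIC))
a=cv2.imread('pics/top6.png')[160:310,220:400]; cv2.imwrite('pics/topc6.png',cv2.resize(a,None,fx=4,fy=4,interpolation=cv2.INTER_CUBIC))
for h in (.35,.55): print(h,proj('side',J(-.07*np.cos(h),.15,.23-.07*np.sin(h))),proj('top',J(-.07*np.cos(h),.15,.23-.07*np.sin(h))))
"
```

```text
t 15.12 jig [-0.268   0.0715  0.4196] rot [-3.098 -0.018  1.335] F [ 0.6 -0.   0.3] op 0.0003 q [-0.19 -0.08  1.51  0.02  1.76  0.05]
0.35 [297.9321688  226.35334957] [295.91759181 247.31463291]
0.55 [301.00852322 231.42946216] [296.93230487 246.04496654]
```

View pics/sidec6.png

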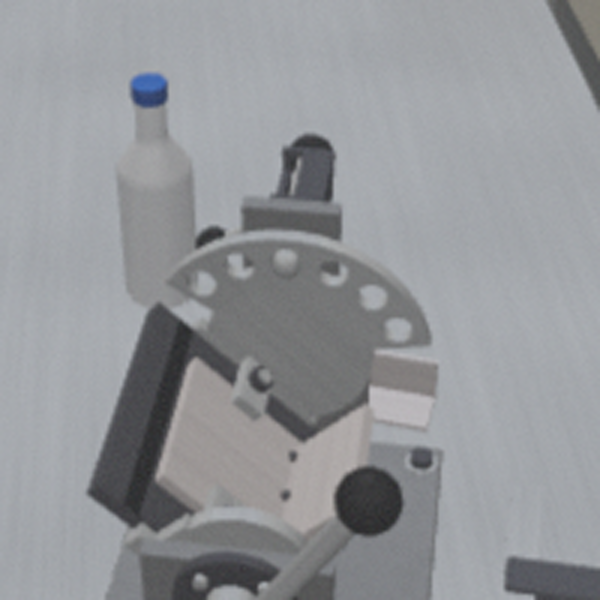

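View pics/topc6.png

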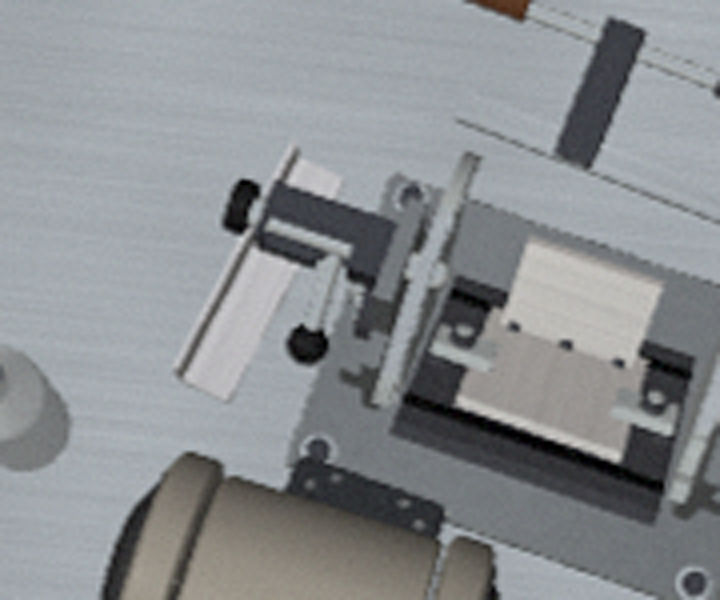

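The top view puts the handle ball at (296.8,245.8), against (296.9,246.0) for 0.55 rad. The pin shows in the 45° hole, the knob is in, and the arm is clear. I'll hand it in.

```bash
python3 -c "
from cell import order
print(order.hand_in())"
```

```text
the job is handed in; nothing more can be done
None
```

The table is locked at 45°: I swung it over by the lever ball, pushed the pin home in the 45° hole, and pressed the handle down to its stop. The job is handed in at about 15 s of the 58 s; hand-in gave no verdict.

**Last checks**
- **Tilt:** the lever ball was about 1.5 px from where 45° puts it, and the pin's nose fills the 45° hole in the side view.
- **Pin:** the handle ball measured at jig y = 149.7 mm (150 when home). A further push met about 15 N without moving.
- **Handle:** the press met about 17 N at the stop, and the ball was within 0.3 px of where 0.55 rad puts it in the top view.
- **Clear of the scene:** the arm was clear, with no contact force. The offcut, bottle and clamp look unmoved in the pictures. I did not check the mallet closely at the end; nothing came near it on the bench.

**Disagreement:** the finger stopped about 4 mm further out than my 9.5 mm finger half-width predicted for a home pin. I put this down to the finger being thicker than assumed. The handle ball's position and the handle going down past the slot both show the pin is home.

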